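# Hold the clamp collar on the flat of a label rewinder's spindle

## Task

Pinch the top of the label rewinder's upright spindle and turn it, feeling for its flat, until that flat faces the red pointer block, before the collar goes on. Then pick up the aluminium collar, lower it over the spindle with its set screw on the flat (screw towards the red pointer) and push the brass spring plate down about 10 mm with it. Finish while still gripping the collar and holding it down there against the spring, as if someone were about to tighten the screw; leave the other things where they are.

Things in the scene. Friction and masses are not known exactly. Their poses are not given: they have to be found in the camera images.
- rewinder: Label rewinder, fixed: black housing 130 x 130 x 40 mm high, with a white label roll 96 mm in diameter on it (roll top 65 mm above the table) and the spindle upright in the middle. Origin on the spindle axis at table height, z up; its x axis points from the spindle to the red pointer.
- pointer (a point): Top of the red pointer block, a red block 10 x 12 mm whose top is 66 mm above the table, standing on the housing at one edge, 60 mm from the spindle axis. It marks the direction the flat must face.
- spindle (a joint): Angle of the upright steel spindle in rad, growing counterclockwise seen from above (stops at +-6.3). 0 when the flat faces straight to the red pointer; it starts 0.7 to 1.9 away on the positive side. It turns stiffly (0.06 N m) and stays where it is left.
- spindle_tip (a point): Centre of the spindle's top end, 145 mm above the table; x axis points out of the flat, z up. Spindle 20 mm in diameter; one flat with a yellow stripe, from 75 mm above the table to the top, 6 mm from the axis: 16 mm across the flat, 20 mm elsewhere. The top 4 mm taper to 14 mm. Pads closed squarely on the flat pull it flush with them.
- plate (a joint): Spring plate travel in m: 0 up at rest, 0.014 fully pressed down. The spring pushes up with 3.2 N at rest, rising by 0.4 N per mm to 8.8 N when fully down, so it lifts whatever is let go on it.
- plate_top (a point): Centre of the brass spring plate's upper face, a disc 40 mm in diameter around the spindle; 90 mm above the table at rest, and the spindle passes through it.
- collar: Loose aluminium collar standing on the table: ring 44 mm outside, bore 24 mm, 30 mm high, about 0.1 kg. Origin at the centre of its underside, z up along the bore, x axis towards its set screw. The screw's 6 mm wide end stands into the bore at half height, to 8 mm from the bore's axis, so the collar passes over the spindle only with the screw on the flat (within about 20 degrees).
- screw (a point): On the axis of the collar's black set screw, whose head (8 mm in diameter) stands out of the collar on its +x side to 29 mm from the bore's axis, 15 mm above the underside; this point is 26 mm from the axis. A red line on the collar's top face also points to it.
- hex_key: Bystander: dark steel hex key 100 mm long and 6 mm thick, lying flat; origin under the middle of its long leg. Leave it alone.
- label_roll: Bystander: spare white label roll, 80 mm in diameter, 40 mm hole, 30 mm high; origin at the centre of its underside.
- vial: Bystander: red vial 28 mm in diameter, 60 mm high; origin at the centre of its underside.
- sanitiser: Bystander: clear hand sanitiser bottle 60 mm in diameter, 150 mm high; origin at the centre of its underside.
- jar: Bystander: white jar 60 mm in diameter, 80 mm high; origin at the centre of its underside.
- swab_box: Bystander: green box of swabs 70 x 120 x 50 mm high; origin at the centre of its underside.
- screwdriver: Bystander: orange-handled screwdriver lying on the table.
Not all that is in view belongs to the job. There is more than one size of the collar; the one meant has the size given above.

How it is judged:
On the way:
1. the fingers hold the spindle with its flat turned to the red pointer (within 0.2 rad), the collar still off the spindle (value of joint spindle between -0.2 and 0.2 rad and contact force between the fingers and spindle above 2 N and horizontal distance between collar and spindle_tip above 0.06 m), for 0.2 s.
At the end, for the whole second after the job is handed in: Fingers still grip the collar (over 3 N), at rest on the spindle: centred within 4 mm, upright within 0.12 rad, screw on the flat within 0.4 rad, flat facing the red pointer within 0.25 rad, spring plate held down over 6 mm by the collar (underside 70 to 86 mm high) (value of joint spindle between -0.25 and 0.25 rad and horizontal distance between collar and spindle_tip below 0.004 m and angle between collar's own z axis and vertical below 0.12 rad and angle between the x axis of collar and the x axis of spindle_tip, either way round below 0.4 rad and x of screw in the frame of spindle_tip above 0.015 m and height (world z) of collar between 0.07 and 0.086 m and value of joint plate above 0.006 m and contact force between the fingers and collar above 3 N and linear speed of collar below 0.02 m/s); the arm keeps its last pose, push and grip.
It fails at once if a bystander is moved by more than 25 mm (distance of any of hex_key, label_roll, vial, sanitiser, jar, swab_box, screwdriver from where it was at the start of the episode above 0.025 m).
It also fails if it takes over 67 s, if anything falls off the work surface, if the arm or the gripper's body presses on something with over 40 N, if the wrist force passes 120 N, or if a joint passes its speed limit or range.

## Robot

A 6-joint arm with a two-finger parallel gripper is mounted at the origin on the work surface. World frame = base frame: x ahead of the robot, y to its left, z up, the work surface at z = 0. Lengths are in m, angles in rad, forces in N, time in s.
With the tool pointing down it reaches from about 0.35 to 0.775 m from the base axis. Payload 5.5 kg.
Tool frame: the origin (TCP) lies between the finger pads; the fingertips stand 19 mm ahead of it and the grasp point (between the pads) is the TCP; z points along the fingers, y is the line along which they close (so a half turn about z gives the same grasp; the last joint's range is limited). The gripper opens to 85 mm and grips with 20 to 120 N. Pads are 22 mm wide; open, the fingers measure 114 mm over their backs; the gripper's body (76 mm by 85 mm) begins 54 mm behind the grasp point. The pads swing forward as they close: fully open they stand 13 mm farther back than shut.
Start: joints at [-1.384, 0.313, 0.046, 1.304, 0, 1.431], TCP at [0.185, -0.545, 0.25] pointing down, gripper open.
Joint ranges: [-2.76, 2.76], [-0.86, 1.69], [-1.03, 1.26], [-2.2, 2.34], [-1.47, 1.5], [-3.14, 3.14]. Speed limits (rad/s): [2.57, 2.57, 3.14, 3.14, 3.14, 3.14].

## Interface

Orientations are given as a unit quaternion [w, x, y, z].
In Python, from workcell import env gives the robot as it stands.
- The arm moves only by the tool carry_out, never from a script. Its argument "increments" is a list that holds one entry, the list of rows, each a list of 6 numbers: the shift along the tool's x, y, z each as a share of 50 cm, from -1 to 1, then the turn, a rotation vector about the tool's x, y, z each as a share of 2 pi rad, from -1 to 1. In form: [[[x, y, z, ax, ay, az], ...]]. A call has 1 to 5 rows; each row is the pose to reach, as a shift and turn from the pose commanded when the call began, along the tool's axes at that moment, turning the shorter way round; what a row does not reach only later rows make up. A row lasts 1/8 s, in which the tool goes at most 62.5 mm and 10.7 degrees, less where a joint would pass 70% of its speed; a pose out of reach is approached as far as the arm can. A call with a number of a shift or a turn outside -1 to 1 is refused whole. A call with a gripper value outside its range is refused whole. "jaw" is the closure, from 0 (fully open) to 1 (shut), set as the call begins (left out, the last holds). The fingers move at their own pace and stop on an object; "squeeze" is the grip in N (left out, the last holds). Time passes only in rows, so rows that repeat a pose let the fingers close. It gives the time, the measured TCP pose, the force, the opening and the grip force at its end, in the units of the state.
- env.get_state(): the state, without advancing time (a new reading comes with each control period).
- env.read_camera(name): name is "scene" or "top"; returns a dict with "frame" (420x560x3 uint8, blue, green, red), "z_map" (420x560 float32, m along the optical axis (not along the pixel's ray), 0 where there is no reading), "intrinsics" (3x3 intrinsics, pixels), "R" (3x3) and "t" (3): a world point X has camera coordinates R X + t. Camera axes: x right, y down, z forward; pixel columns grow to the right and rows downward; lengths in m; the calibration is good to about 2 mm. A picture is of the moment at which its call begins.
- env.hand_in(): hands the job in; it is judged then, once.
Trained networks look in the newest picture that a camera, given by its name, has taken for a name from the list of things; names that differ only in an ending like _2 or _b are one class to them, and where a whole thing is asked for, a point or a joint stands for the part that bears it (a point fixed in the world has none). Each returns a list of dicts, best first, with "score" (0 to 1); they miss things now and then, are a little off and sometimes report something else, mostly with a low value. They report only what shows in the picture. A call takes as long as a camera call. They do not tell look-alikes from the thing itself.
- env.find_in(camera, name): "position" ([x, y, z] in m, in world coordinates, good to about 4 mm: the middle of the surface that is visible of it).
The state is a dict: "clock": time; "joint_pos": joint angles; "qvel": joint speeds; "tau": joint torques, N m; "tcp_pos": TCP position; "orientation": TCP orientation; "wrist_force": force on the tool from outside, world axes, zero at the start; "ft_torque": the same for the moment, N m; "finger_gap": finger opening in m; "grip_force": force on a finger pad.
Only numpy, scipy, OpenCV 4.12 (cv2) and the standard library are available. Lean on these libraries where they do the work, as an engineer would, in place of code of your own. Each camera call takes 0.05 s, during which the arm holds its last target. There are 200 camera calls.

## Working session

There is one attempt and no reset: what is moved stays moved. The work goes in short steps, Python scripts to look and compute and a tool call to move; the robot and the scene stay as the last step left them, time stands still between calls to the robot, and variables do not carry over. Pictures are saved under pics/ and viewed, at most 10 in all, crops included, and the job is handed in when it is done.

Besides the shell and the picture viewer there is one more tool, called after "Call:" by a JSON object that holds its "method" and its "body", one argument or row to a line. carry_out: Moves the arm, as the interface text tells. Its arguments: {"type":"object","properties":{"increments":{"type":"array","items":{"type":"array","items":{"type":"array","items":{"type":"number","minimum":-1,"maximum":1}}}},"jaw":{"type":"number"},"squeeze":{"type":"number"}},"required":["increments"]}

```bash
mkdir -p pics; cat > h.py <<'E'
import numpy as np, cv2
from workcell import env
def px(c,X): 
    p=c["intrinsics"]@(c["R"]@np.array(X)+c["t"]); return p[:2]/p[2]
def cloud(c):
    z=c["z_map"]; v,u=np.mgrid[:z.shape[0],:z.shape[1]]
    r=np.stack([u*z,v*z,z],-1)@np.linalg.inv(c["intrinsics"]).T
    return (r-c["t"])@c["R"]
E
python3 - <<'E'
from h import *
np.set_printoptions(precision=4,suppress=True)
for n in ["scene","top"]:
    c=env.read_camera(n); cv2.imwrite(f"pics/{n}0.png",c["frame"]); np.savez(f"{n}0.npz",**c)
    print(n,-c["R"].T@c["t"])
    for k in ["rewinder","pointer","spindle_tip","collar","screw","hex_key","label_roll","vial","sanitiser","jar","swab_box","screwdriver"]:
        for d in env.find_in(n,k)[:3]: print(k,round(d["score"],2),np.array(d["position"]),px(c,d["position"]).round())
s=env.get_state();print(s)
E
```

```text
scene [ 1.359  -0.1976  0.6647]
rewinder 0.88 [0.5703 0.2025 0.0451] [363. 217.]
pointer 0.79 [0.5748 0.2034 0.0386] [364. 220.]
spindle_tip 0.66 [0.5485 0.2111 0.1217] [367. 188.]
collar 0.85 [ 0.4971 -0.1486  0.0297] [232. 221.]
collar 0.64 [ 0.5833 -0.1972  0.0259] [216. 244.]
screw 0.91 [ 0.4998 -0.1448  0.029 ] [233. 222.]
screw 0.87 [ 0.5816 -0.2016  0.0287] [214. 243.]
screw 0.49 [ 0.6931 -0.4187  0.0546] [115. 280.]
hex_key 0.42 [0.5725 0.2031 0.0404] [364. 219.]
label_roll 0.76 [ 0.7836 -0.0107  0.026 ] [308. 291.]
vial 0.75 [0.5737 0.2014 0.0443] [363. 218.]
vial 0.7 [0.6763 0.3366 0.0388] [428. 237.]
vial 0.49 [ 0.786  -0.0118  0.0264] [308. 292.]
sanitiser 0.78 [0.5422 0.4144 0.0749] [431. 194.]
sanitiser 0.71 [0.5706 0.2003 0.0446] [363. 217.]
swab_box 0.72 [ 0.693  -0.4157  0.0516] [117. 280.]
screwdriver 0.87 [ 0.4003 -0.4414  0.0197] [124. 216.]
top [ 0.3866 -0.0246  1.3957]
rewinder 0.58 [0.5332 0.2069 0.0392] [203. 228.]
rewinder 0.31 [0.5308 0.2107 0.0914] [199. 227.]
pointer 0.91 [0.5326 0.2115 0.0396] [201. 228.]
collar 0.74 [ 0.4792 -0.1479  0.0351] [310. 246.]

[... 439 characters left out ...]
box 0.93 [ 0.6792 -0.4089  0.0497] [388. 188.]
screwdriver 0.72 [ 0.3863 -0.4451  0.0205] [399. 276.]
screwdriver 0.69 [0.6654 0.3378 0.0609] [163. 187.]
screwdriver 0.61 [0.5315 0.2127 0.0397] [201. 229.]
{'clock': 1.3, 'joint_pos': array([-1.3836,  0.3132,  0.0461,  1.3036,  0.    ,  1.4312]), 'qvel': array([-0.0007,  0.0008, -0.0017, -0.0006,  0.0013,  0.0008]), 'tau': array([  0.0009, -48.0468,  29.8813,   0.0007,  -0.0003,  -0.    ]), 'tcp_pos': array([ 0.1846, -0.5446,  0.2503]), 'orientation': array([0.0001, 0.9867, 0.1627, 0.    ]), 'wrist_force': array([-0.1914, -0.0798,  0.6948]), 'ft_torque': array([-0.0362, -0.0972, -0.0222]), 'grip_force': 0.0, 'finger_gap': 0.08548455351026715}
```

```bash
python3 - <<'E'
import cv2,numpy as np
t=cv2.imread("pics/top0.png");s=cv2.imread("pics/scene0.png")
cv2.imwrite("pics/full.png",cv2.resize(np.hstack([t,s]),(800,300),interpolation=cv2.INTER_AREA))
r=lambda im,x,y,w,h:cv2.resize(im[y:y+h,x:x+w],(400,300),interpolation=cv2.INTER_CUBIC)
cv2.imwrite("pics/crops.png",np.vstack([np.hstack([r(t,160,195,80,60),r(t,290,205,60,45)]),np.hstack([r(s,320,160,100,75),r(s,195,200,60,45)])]))
E
```

```text
(no output)
```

View pics/full.png

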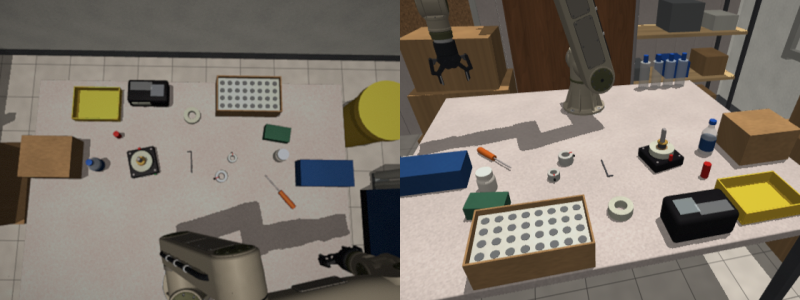

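View pics/crops.png

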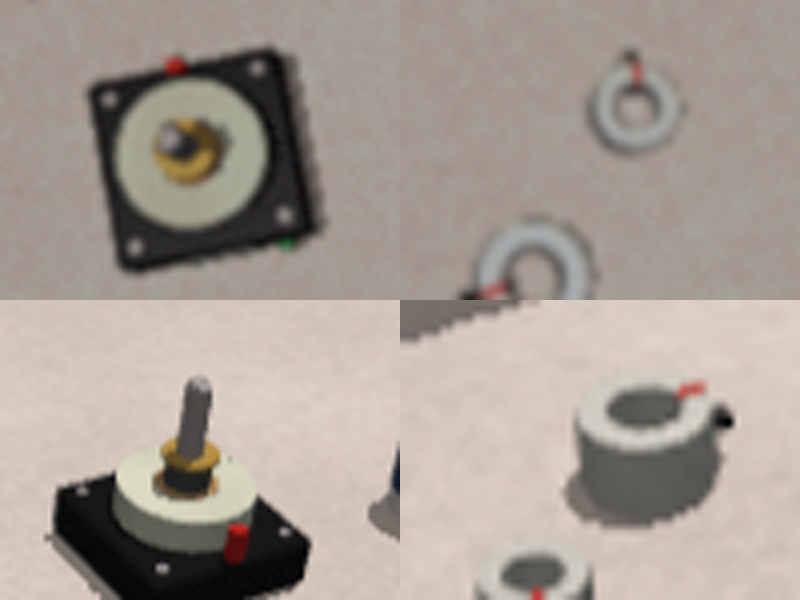

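Top: the rewinder is at (198,225) with its red pointer at about (195,208). Two collars could be meant: the larger ring at (310,246) and the smaller at (325,221). I'll measure both, plus the spindle, and choose by size.

```bash
python3 - <<'E'
from h import *
np.set_printoptions(precision=4,suppress=True)
for n in ["top","scene"]:
    c=dict(np.load(n+"0.npz")); P=cloud(c); f=c["frame"].astype(int); red=(f[...,2]>1.6*f[...,1])&(f[...,2]>1.6*f[...,0])&(f[...,2]>90)
    print(n,c["intrinsics"][0,0])
    near=lambda x,y,r:np.hypot(P[...,0]-x,P[...,1]-y)<r
    for nm,x,y in [("big",.479,-.146),("small",.562,-.199)]:
        for k in range(4):
            m=near(x,y,.036)&(P[...,2]>.02); g=m&(f.min(-1)>140) if 0 else m
            q=P[g]
            (cx,cy),(w,h),_=cv2.minAreaRect(q[:,:2].astype(np.float32)); 
        A=np.c_[2*q[:,:2],np.ones(len(q))]
        print(nm,len(q),"rect",cx,cy,w,h,"mean",q.mean(0),"zmax",np.percentile(q[:,2],[50,95]))
        print("  red",P[m&red].mean(0) if (m&red).any() else None)
    m=near(.535,.21,.12)&red; print("pointer",m.sum(),P[m].mean(0),P[m][:,2].max(),P[m].min(0),P[m].max(0))
    m=near(.535,.21,.04)&(P[...,2]>.11); q=P[m]; print("spindle",len(q),q.mean(0),q.min(0),q.max(0))
    m=near(.535,.21,.07)&(abs(P[...,2]-.065)<.006);print("roll",cv2.minEnclosingCircle(P[m][:,:2].astype(np.float32)))
    m=near(.535,.21,.12)&(P[...,2]>.03)&(P[...,2]<.055);print("housing",cv2.minAreaRect(P[m][:,:2].astype(np.float32)))
E
```

```text
top 411.56750499656226
big 188 rect 0.4781827926635742 -0.14783847332000732 0.055665094405412674 0.05539451539516449 mean [ 0.4769 -0.146   0.0374] zmax [0.0388 0.043 ]
  red [ 0.4734 -0.1307  0.04  ]
small 103 rect 0.5655969381332397 -0.19994579255580902 0.04237848520278931 0.04240238666534424 mean [ 0.5657 -0.1997  0.03  ] zmax [0.03  0.035]
  red None
pointer 9 [0.5977 0.2316 0.0664] 0.07127128056724268 [0.5931 0.227  0.0636] [0.6004 0.2364 0.0713]
spindle 44 [0.5375 0.2153 0.1384] [0.5289 0.2081 0.1131] [0.5477 0.2252 0.1511]
roll ((0.546429455280304, 0.2203345149755478), 0.0555616095662117)
housing ((0.5377224087715149, 0.21817803382873535), (0.13139218091964722, 0.13129764795303345), 12.932711601257324)
scene 388.97429728763643
big 294 rect 0.48270583152770996 -0.14687424898147583 0.05491180717945099 0.05658556893467903 mean [ 0.4877 -0.1473  0.0329] zmax [0.0355 0.0392]
  red [ 0.4767 -0.1289  0.0387]
small 173 rect 0.5704626441001892 -0.1998819261789322 0.04282420873641968 0.0436849445104599 mean [ 0.5726 -0.2     0.0271] zmax [0.028  0.0309]
  red [ 0.587  -0.1992  0.0305]
pointer 14 [0.6029 0.231  0.0639] 0.0660856952115226 [0.5973 0.2253 0.0604] [0.6067 0.2371 0.0661]
spindle 90 [0.5479 0.2149 0.1294] [0.5363 0.208  0.1105] [0.5545 0.2233 0.1451]
roll ((0.5481199622154236, 0.21980322897434235), 0.05432847887277603)
housing ((0.5445592403411865, 0.21799448132514954), (0.12959922850131989, 0.13077718019485474), 11.95407485961914)
```

The larger ring is 56 mm across and 38 mm high, so it is the look-alike. The smaller ring at top (325,221) is about 43 mm across and 30 mm high, which makes it the target. In the crop its screw points up in the image, roughly +x. Pointer yaw is about 12.5° and the spindle is near (0.541, 0.218).

```bash
cat >> h.py <<'E'
import sys
from scipy.spatial.transform import Rotation as Ro
def Rd(a): # tool down, tool y at world yaw a
    y=np.array([np.cos(a),np.sin(a),0]); z=np.array([0,0,-1.]); return np.c_[np.cross(y,z),y,z]
def pose():
    s=env.get_state(); q=s["orientation"]; return s["tcp_pos"],Ro.from_quat([q[1],q[2],q[3],q[0]]).as_matrix(),s
def plan(x,y,z,a):
    p,R,s=pose(); g=np.array([x,y,z]); yaw=np.arctan2(R[1,1],R[0,1]); d=(a-yaw+np.pi)%(2*np.pi)-np.pi
    n=int(max(np.ceil(np.linalg.norm(g-p)/.3),np.ceil(abs(d)/.9),1))
    for k in range(1,n+1):
        w=p+(g-p)/(n-k+1); d1=d/(n-k+1); Rw=Rd(yaw+d1)
        sh=(R.T@(w-p)/.5).round(4); rv=(Ro.from_matrix(R.T@Rw).as_rotvec()/(2*np.pi)).round(4)
        print(list(map(float,[*sh,*rv])))
        p=p+R@sh*.5; R=R@Ro.from_rotvec(rv*2*np.pi).as_matrix(); yaw+=d1; d-=d1
def st():
    p,R,s=pose(); print("t%.2f"%s["clock"],p.round(4),"yaw_y %.3f"%np.arctan2(R[1,1],R[0,1]),"tilt",R[:,2].round(3),"F",s["wrist_force"].round(1),"M",s["ft_torque"].round(2),"gap %.4f grip %.1f"%(s["finger_gap"],s["grip_force"]),"q",s["joint_pos"].round(2))
if __name__=="__main__":
    st()
    if len(sys.argv)>4: plan(*map(float,sys.argv[1:5]))
E
python3 h.py .541 .218 .2 1.518
```

```text
t1.30 [ 0.1846 -0.5446  0.2503] yaw_y -1.244 tilt [ 0. -0. -1.] F [-0.2 -0.1  0.7] M [-0.04 -0.1  -0.02] gap 0.0855 grip 0.0 q [-1.38  0.31  0.05  1.3   0.    1.43]
[0.2912, -0.3039, 0.0251, 0.0, 0.0, -0.1099]
[0.4181, -0.0488, 0.0252, 0.0, 0.0, -0.1099]
[0.3534, 0.2286, 0.0251, 0.0, 0.0, -0.1099]
[0.1268, 0.4013, 0.0252, -0.0, 0.0, -0.1099]
```

Call:
{"method": "carry_out", "body": {
  "increments": [
    [[0.2912,-0.3039,0.0251,0,0,-0.1099],[0.2912,-0.3039,0.0251,0,0,-0.1099],[0.2912,-0.3039,0.0251,0,0,-0.1099],[0.2912,-0.3039,0.0251,0,0,-0.1099]]
  ],
  "jaw": 0
}}

```text
clock: 1.8
tcp_pos: [0.2743, -0.3507, 0.2377]
orientation: [-0.0, 0.872, 0.49, 0.0]
wrist_force: [0.0, -0.4, 0.4]
finger_gap: 0.0853
grip_force: 0.0
```

Call:
{"method": "carry_out", "body": {
  "increments": [
    [[0.4181,-0.0488,0.0252,0,0,-0.1099],[0.4181,-0.0488,0.0252,0,0,-0.1099],[0.4181,-0.0488,0.0252,0,0,-0.1099],[0.4181,-0.0488,0.0252,0,0,-0.1099]]
  ]
}}

```text
clock: 2.3
tcp_pos: [0.3633, -0.1604, 0.2252]
orientation: [0.0, 0.654, 0.757, 0.0]
wrist_force: [-0.4, 0.1, 0.4]
finger_gap: 0.0854
grip_force: 0.0
```

Call:
{"method": "carry_out", "body": {
  "increments": [
    [[0.3534,0.2286,0.0251,0,0,-0.1099],[0.3534,0.2286,0.0251,0,0,-0.1099],[0.3534,0.2286,0.0251,0,0,-0.1099],[0.3534,0.2286,0.0251,0,0,-0.1099]]
  ]
}}

```text
clock: 2.8
tcp_pos: [0.4527, 0.0303, 0.2125]
orientation: [0.0, 0.359, 0.933, 0.0]
wrist_force: [-0.7, -0.1, -0.4]
finger_gap: 0.0853
grip_force: 0.0
```

Call:
{"method": "carry_out", "body": {
  "increments": [
    [[0.1268,0.4013,0.0252,0,0,-0.1099],[0.1268,0.4013,0.0252,0,0,-0.1099],[0.1268,0.4013,0.0252,0,0,-0.1099],[0.1268,0.4013,0.0252,0,0,-0.1099],[0.1268,0.4013,0.0252,0,0,-0.1099]]
  ]
}}

```text
clock: 3.42
tcp_pos: [0.5412, 0.2196, 0.1992]
orientation: [-0.0, 0.025, 1.0, -0.0]
wrist_force: [0.2, -1.3, 0.8]
finger_gap: 0.0858
grip_force: 0.0
```

```bash
python3 h.py .541 .218 .130 1.518
```

```text
t3.42 [0.5412 0.2196 0.1992] yaw_y 1.520 tilt [-0.001 -0.    -1.   ] F [ 0.2 -1.3  0.8] M [-0.05 -0.03 -0.05] gap 0.0858 grip 0.0 q [ 0.25  0.35 -0.03  1.19 -0.    0.3 ]
[0.0002, -0.0032, 0.1385, -0.0, -0.0001, 0.0003]
```

Call:
{"method": "carry_out", "body": {
  "increments": [
    [[0,-0.003,0.138,0,0,0],[0,-0.003,0.138,0,0,0],[0,-0.003,0.138,0,0,0]]
  ]
}}

```text
clock: 3.8
tcp_pos: [0.5408, 0.2156, 0.1317]
orientation: [-0.0, 0.027, 1.0, -0.0]
wrist_force: [-0.2, -0.3, 0.7]
finger_gap: 0.0854
grip_force: 0.0
```

Call:
{"method": "carry_out", "body": {
  "increments": [
    [[0,0,0,0,0,0],[0,0,0,0,0,0],[0,0,0,0,0,0],[0,0,0,0,0,0],[0,0,0,0,0,0]]
  ],
  "jaw": 1,
  "squeeze": 30
}}

```text
clock: 4.42
tcp_pos: [0.5412, 0.2177, 0.1317]
orientation: [0.0, 0.026, 1.0, 0.001]
wrist_force: [-0.7, 5.8, 4.3]
finger_gap: 0.0156
grip_force: 31.0
```

Call:
{"method": "carry_out", "body": {
  "increments": [
    [[0,0,0,0,0,0],[0,0,0,0,0,0],[0,0,0,0,0,0]]
  ]
}}

```text
clock: 4.8
tcp_pos: [0.5412, 0.2176, 0.1317]
orientation: [0.001, 0.026, 1.0, 0.001]
wrist_force: [-1.4, 4.7, 4.0]
finger_gap: 0.0157
grip_force: 31.0
```

```bash
python3 h.py
```

```text
t4.80 [0.5412 0.2176 0.1317] yaw_y 1.519 tilt [ 0.001  0.002 -1.   ] F [-1.4  4.7  4. ] M [0.99 0.32 0.01] gap 0.0157 grip 31.0 q [ 0.24  0.39 -0.14  1.04  0.    0.3 ]
```

Gap 15.7 mm with the pads along θ≈1.3 means the pads are flush on the flat. I'll turn to the pointer (yaw 0.218).

```bash
python3 h.py .539 .2193 .1317 .218
```

```text
t4.80 [0.5412 0.2176 0.1317] yaw_y 1.519 tilt [ 0.001  0.002 -1.   ] F [-1.4  4.7  4. ] M [0.99 0.32 0.01] gap 0.0157 grip 31.0 q [ 0.24  0.39 -0.14  1.04  0.    0.3 ]
[0.0023, 0.0016, 0.0, 0.0004, 0.0, 0.1035]
[0.0027, -0.0001, 0.0001, -0.0, 0.0, 0.1035]
```

Call:
{"method": "carry_out", "body": {
  "increments": [
    [[0.0006,0.0004,0,0,0,0.026],[0.0012,0.0008,0,0,0,0.052],[0.0018,0.0012,0,0,0,0.078],[0.0023,0.0016,0,0,0,0.1035]]
  ]
}}

```text
clock: 5.3
tcp_pos: [0.5404, 0.2187, 0.1318]
orientation: [0.0, 0.346, 0.938, 0.001]
wrist_force: [0.2, 5.0, 5.0]
finger_gap: 0.0155
grip_force: 29.1
```

Call:
{"method": "carry_out", "body": {
  "increments": [
    [[0.0007,0,0,0,0,0.026],[0.0014,0,0,0,0,0.052],[0.002,0,0,0,0,0.078],[0.0027,0,0,0,0,0.1035],[0.0027,0,0,0,0,0.1035]]
  ]
}}

```text
clock: 5.92
tcp_pos: [0.5404, 0.22, 0.1318]
orientation: [0.0, 0.626, 0.78, 0.002]
wrist_force: [2.7, 7.2, 1.1]
finger_gap: 0.0157
grip_force: 31.2
```

```bash
python3 h.py .539 .2193 .1317 .218
```

```text
t5.92 [0.5404 0.22   0.1318] yaw_y 0.217 tilt [ 0.004  0.003 -1.   ] F [2.7 7.2 1.1] M [ 1.31 -0.45 -0.  ] gap 0.0157 grip 31.2 q [ 0.25  0.39 -0.15  1.03  0.    1.6 ]
[-0.0007, -0.0031, 0.0002, 0.0007, -0.0004, -0.0001]
```

Call:
{"method": "carry_out", "body": {
  "increments": [
    [[0,0,0,0,0,0],[0,0,0,0,0,0],[0,0,0,0,0,0]]
  ]
}}

```text
clock: 6.3
tcp_pos: [0.5404, 0.2199, 0.1318]
orientation: [0.0, 0.626, 0.78, 0.002]
wrist_force: [2.6, 7.5, 1.5]
finger_gap: 0.0155
grip_force: 31.2
```

Call:
{"method": "carry_out", "body": {
  "increments": [
    [[0,0,0,0,0,0],[0,0,0,0,0,0],[0,0,0,0,0,0]]
  ],
  "jaw": 0
}}

```text
clock: 6.68
tcp_pos: [0.5385, 0.2178, 0.1306]
orientation: [-0.0, 0.626, 0.78, -0.001]
wrist_force: [-0.7, 0.9, 0.5]
finger_gap: 0.0693
grip_force: 0.0
```

Call:
{"method": "carry_out", "body": {
  "increments": [
    [[0,0,-0.2,0,0,0],[0,0,-0.2,0,0,0],[0,0,-0.2,0,0,0]]
  ]
}}

```text
clock: 7.05
tcp_pos: [0.5407, 0.2185, 0.2347]
orientation: [0.002, 0.626, 0.78, 0.003]
wrist_force: [0.4, 0.2, -0.9]
finger_gap: 0.0857
grip_force: 0.0
```

```bash
python3 - <<'E'
from h import *
np.set_printoptions(precision=4,suppress=True)
st(); plan(.568,-.200,.12,1.15)
c=env.read_camera("scene"); cv2.imwrite("pics/s1.png",cv2.resize(c["frame"][160:250,200:420],None,fx=3.6,fy=3.6,interpolation=cv2.INTER_CUBIC))
E
```

```text
t7.05 [0.5407 0.2185 0.2347] yaw_y 0.217 tilt [ 0.007  0.001 -1.   ] F [ 0.4  0.2 -0.9] M [-0.04  0.01 -0.01] gap 0.0857 grip 0.0 q [ 0.25  0.33  0.03  1.26 -0.    1.6 ]
[-0.4145, -0.0643, 0.1143, 0.001, 0.0003, -0.0742]
[-0.3417, -0.2432, 0.1146, 0.0, 0.0, -0.0743]
```

View pics/s1.png

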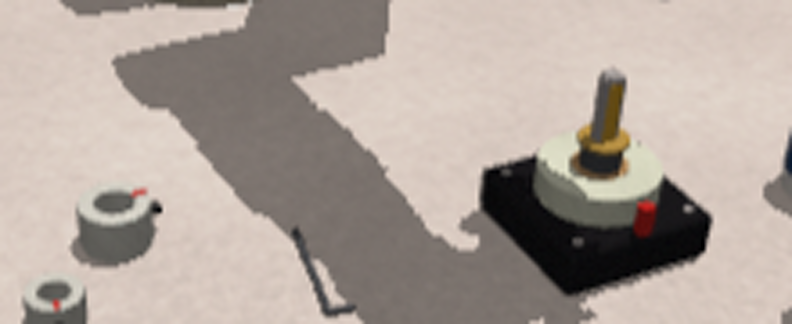

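Picture: the yellow stripe at crop (615,105) now faces the red pointer at (645,218). The target collar's red line at (57,305) faces the camera, so its screw yaw is about 0.07. Next is the collar, centring it with two squeezes.

Call:
{"method": "carry_out", "body": {
  "increments": [
    [[-0.4145,-0.0643,0.05,0,0,-0.0742],[-0.4145,-0.0643,0.05,0,0,-0.0742],[-0.4145,-0.0643,0.05,0,0,-0.0742],[-0.4145,-0.0643,0.05,0,0,-0.0742]]
  ]
}}

```text
clock: 7.6
tcp_pos: [0.5507, 0.0062, 0.2035]
orientation: [-0.002, 0.43, 0.903, -0.001]
wrist_force: [-0.2, 0.3, 0.1]
finger_gap: 0.0854
grip_force: 0.0
```

Call:
{"method": "carry_out", "body": {
  "increments": [
    [[-0.3417,-0.2432,0.15,0,0,-0.0743],[-0.3417,-0.2432,0.15,0,0,-0.0743],[-0.3417,-0.2432,0.15,0,0,-0.0743],[-0.3417,-0.2432,0.15,0,0,-0.0743],[-0.3417,-0.2432,0.15,0,0,-0.0743]]
  ]
}}

```text
clock: 8.22
tcp_pos: [0.5637, -0.2026, 0.1274]
orientation: [-0.003, 0.211, 0.978, 0.0]
wrist_force: [-0.9, -0.9, 1.0]
finger_gap: 0.0852
grip_force: 0.0
```

```bash
python3 h.py .568 -.200 .022 1.12
```

```text
t8.22 [ 0.5637 -0.2026  0.1274] yaw_y 1.146 tilt [-0.005  0.002 -1.   ] F [-0.9 -0.9  1. ] M [-0.01  0.06 -0.02] gap 0.0852 grip 0.0 q [-0.48  0.42 -0.1   1.05 -0.   -0.05]
[-0.0069, 0.0083, 0.2107, -0.0001, -0.0008, 0.0041]
```

Call:
{"method": "carry_out", "body": {
  "increments": [
    [[-0.0069,0.0083,0.1,0,-0.0008,0.004],[-0.0069,0.0083,0.2,0,-0.0008,0.004],[-0.0069,0.0083,0.211,0,-0.0008,0.004],[-0.0069,0.0083,0.211,0,-0.0008,0.004]]
  ]
}}

```text
clock: 8.72
tcp_pos: [0.5705, -0.1973, 0.0259]
orientation: [0.002, 0.221, 0.975, -0.0]
wrist_force: [0.4, -0.6, 0.9]
finger_gap: 0.0853
grip_force: 0.0
```

Call:
{"method": "carry_out", "body": {
  "increments": [
    [[0,0,0,0,0,0],[0,0,0,0,0,0],[0,0,0,0,0,0],[0,0,0,0,0,0],[0,0,0,0,0,0]]
  ],
  "jaw": 1,
  "squeeze": 20
}}

```text
clock: 9.35
tcp_pos: [0.5717, -0.1985, 0.0274]
orientation: [0.004, 0.221, 0.975, -0.001]
wrist_force: [-0.7, 0.2, 5.8]
finger_gap: 0.0433
grip_force: 19.8
```

```bash
python3 h.py .568 -.200 .022 2.16
```

```text
t9.35 [ 0.5717 -0.1985  0.0274] yaw_y 1.125 tilt [ 0.007 -0.004 -1.   ] F [-0.7  0.2  5.8] M [0.05 0.15 0.01] gap 0.0433 grip 19.8 q [-0.47  0.52 -0.22  0.82  0.   -0.02]
[0.0028, -0.0029, 0.0054, -0.0003, 0.0013, -0.0823]
[0.0038, -0.0012, 0.0054, -0.0, -0.0, -0.0824]
```

Call:
{"method": "carry_out", "body": {
  "increments": [
    [[0,0,0,0,0,0],[0,0,0,0,0,0],[0,0,0,0,0,0],[0,0,0,0,0,0]]
  ],
  "jaw": 0
}}

```text
clock: 9.85
tcp_pos: [0.5705, -0.1979, 0.0253]
orientation: [0.002, 0.221, 0.975, -0.001]
wrist_force: [-0.1, -0.0, 0.3]
finger_gap: 0.0855
grip_force: 0.0
```

```bash
python3 h.py .5710 -.1985 .025 2.16
```

```text
t9.85 [ 0.5705 -0.1979  0.0253] yaw_y 1.125 tilt [ 0.004 -0.002 -1.   ] F [-0.1 -0.   0.3] M [ 0.02 -0.05  0.  ] gap 0.0855 grip 0.0 q [-0.47  0.52 -0.22  0.82  0.   -0.02]
[-0.0007, -0.0003, 0.0003, -0.0002, 0.0007, -0.0823]
[-0.0004, -0.0006, 0.0004, -0.0, 0.0, -0.0824]
```

Call:
{"method": "carry_out", "body": {
  "increments": [
    [[0,0,0,0,0.0007,-0.028],[0,0,0,0,0.0007,-0.055],[0,0,0,0,0.0007,-0.0823]]
  ]
}}

```text
clock: 10.22
tcp_pos: [0.5705, -0.1979, 0.0254]
orientation: [0.0, -0.039, 0.999, -0.001]
wrist_force: [0.6, -0.3, 1.1]
finger_gap: 0.0854
grip_force: 0.0
```

Call:
{"method": "carry_out", "body": {
  "increments": [
    [[0,0,0,0,0,-0.028],[0,0,0,0,0,-0.055],[0,0,0,0,0,-0.0824]]
  ]
}}

```text
clock: 10.6
tcp_pos: [0.5705, -0.1979, 0.0253]
orientation: [-0.0, -0.293, 0.956, -0.001]
wrist_force: [-0.1, -0.4, -0.1]
finger_gap: 0.0857
grip_force: 0.0
```

Call:
{"method": "carry_out", "body": {
  "increments": [
    [[0,0,0,0,0,0],[0,0,0,0,0,0],[0,0,0,0,0,0],[0,0,0,0,0,0],[0,0,0,0,0,0]]
  ],
  "jaw": 1
}}

```text
clock: 11.22
tcp_pos: [0.5707, -0.198, 0.0256]
orientation: [0.0, -0.29, 0.957, -0.001]
wrist_force: [0.3, -0.1, 1.9]
finger_gap: 0.0436
grip_force: 20.7
```

Call:
{"method": "carry_out", "body": {
  "increments": [
    [[0,0,0,0,0,0],[0,0,0,0,0,0],[0,0,0,0,0,0],[0,0,0,0,0,0]]
  ],
  "jaw": 0
}}

```text
clock: 11.72
tcp_pos: [0.5705, -0.1979, 0.0254]
orientation: [-0.0, -0.29, 0.957, -0.001]
wrist_force: [0.5, 0.6, -0.8]
finger_gap: 0.0854
grip_force: 0.0
```

```bash
python3 h.py .5710 -.1985 .022 1.64
```

```text
t11.72 [ 0.5705 -0.1979  0.0254] yaw_y 2.160 tilt [ 0.    -0.001 -1.   ] F [ 0.5  0.6 -0.8] M [-0.02 -0.02  0.03] gap 0.0854 grip 0.0 q [-0.47  0.52 -0.22  0.83 -0.   -1.06]
[-0.0001, -0.0014, 0.0068, -0.0002, -0.0, 0.0828]
```

Call:
{"method": "carry_out", "body": {
  "increments": [
    [[0,0,0.006,0,0,0.028],[0,0,0.006,0,0,0.055],[0,0,0.006,0,0,0.0828],[0,0,0.006,0,0,0.0828]]
  ]
}}

```text
clock: 12.22
tcp_pos: [0.5706, -0.198, 0.0225]
orientation: [0.0, -0.036, 0.999, -0.001]
wrist_force: [-0.6, -0.4, 0.4]
finger_gap: 0.0852
grip_force: 0.0
```

Call:
{"method": "carry_out", "body": {
  "increments": [
    [[0,0,0,0,0,0],[0,0,0,0,0,0],[0,0,0,0,0,0],[0,0,0,0,0,0],[0,0,0,0,0,0]]
  ],
  "jaw": 1,
  "squeeze": 40
}}

```text
clock: 12.85
tcp_pos: [0.5708, -0.1981, 0.0228]
orientation: [0.0, -0.035, 0.999, -0.001]
wrist_force: [-1.1, -0.0, 3.7]
finger_gap: 0.0433
grip_force: 41.0
```

```bash
python3 h.py .5705 -.198 .22 1.64
```

```text
t12.85 [ 0.5708 -0.1981  0.0228] yaw_y 1.640 tilt [ 0.001 -0.002 -1.   ] F [-1.1 -0.   3.7] M [0.08 0.14 0.04] gap 0.0433 grip 41.0 q [-0.47  0.53 -0.22  0.82 -0.   -0.54]
[0.0003, -0.0005, -0.3943, -0.0003, 0.0001, 0.0]
```

Call:
{"method": "carry_out", "body": {
  "increments": [
    [[0,0,-0.1,0,0,0],[0,0,-0.2,0,0,0],[0,0,-0.3,0,0,0],[0,0,-0.4,0,0,0],[0,0,-0.4,0,0,0]]
  ]
}}

```text
clock: 13.48
tcp_pos: [0.5728, -0.1988, 0.2271]
orientation: [0.004, -0.035, 0.999, -0.003]
wrist_force: [-0.1, -0.2, -0.1]
finger_gap: 0.0432
grip_force: 41.2
```

```bash
python3 - <<'E'
from h import *
np.set_printoptions(precision=4,suppress=True)
st(); plan(.5426,.2197,.22,1.788)
c=env.read_camera("scene"); p=pose()[0]; u,v=px(c,p-[0,0,.01]).astype(int); print(u,v)
cv2.imwrite("pics/s2.png",cv2.resize(c["frame"][v-45:v+45,u-60:u+60],None,fx=6,fy=6,interpolation=cv2.INTER_CUBIC))
for k in ["screw","collar"]:
    for d in env.find_in("scene",k)[:3]: print(k,d["score"],np.array(d["position"]),px(c,d["position"]))
P=cloud(c); f=c["frame"].astype(int); red=(f[...,2]>1.5*f[...,1])&(f[...,2]>80)&(np.linalg.norm(P-p,axis=-1)<.06)
print(P[red],px(c,p+[.022,0,-.008]))
E
```

```text
t13.47 [ 0.5728 -0.1988  0.2271] yaw_y 1.640 tilt [ 0.008 -0.005 -1.   ] F [-0.1 -0.2 -0.1] M [ 0.03 -0.04 -0.01] gap 0.0432 grip 41.2 q [-0.47  0.37  0.08  1.26 -0.   -0.54]
[0.0011, 0.4196, 0.0047, -0.0009, 0.0012, -0.0118]
[-0.0299, 0.4184, 0.0069, -0.0, -0.0, -0.0117]
208 177
screw 0.63 [ 0.585  -0.1991  0.2306] [207.1962 174.4528]
screw 0.61 [ 0.5008 -0.1441  0.0317] [233.3558 221.0183]
collar 0.94 [ 0.4981 -0.1467  0.0297] [232.3414 221.1415]
collar 0.67 [ 0.5857 -0.1963  0.2269] [208.6473 175.9239]
[[ 0.5878 -0.1994  0.2333]
 [ 0.5892 -0.1972  0.2339]
 [ 0.5933 -0.1996  0.2339]
 [ 0.593  -0.1975  0.2335]] [208.4701 181.8901]
```

View pics/s2.png

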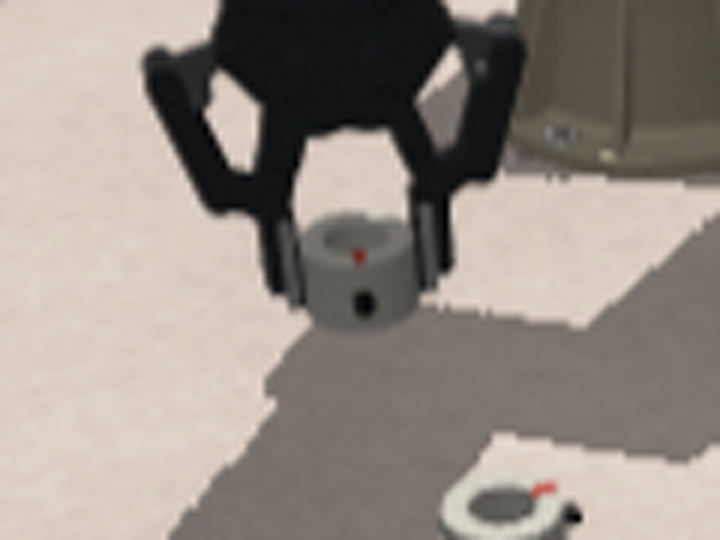

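Picture: the collar is upright in the pads at crop (360,270). Its black screw head is at (365,303), square to the pads, so the screw yaw matches the grip. I'll carry it above the spindle.

Call:
{"method": "carry_out", "body": {
  "increments": [
    [[0.0011,0.21,0.004,0,0,-0.006],[0.0011,0.42,0.0047,-0.0009,0.0012,-0.0118],[0.0011,0.42,0.0047,-0.0009,0.0012,-0.0118],[0.0011,0.42,0.0047,-0.0009,0.0012,-0.0118]]
  ]
}}

```text
clock: 14.12
tcp_pos: [0.5534, 0.0151, 0.2174]
orientation: [-0.006, -0.073, 0.997, 0.003]
wrist_force: [0.2, -1.3, -0.2]
finger_gap: 0.043
grip_force: 41.3
```

Call:
{"method": "carry_out", "body": {
  "increments": [
    [[-0.01,0.12,0.0069,0,0,-0.006],[-0.02,0.24,0.0069,0,0,-0.0117],[-0.0299,0.36,0.0069,0,0,-0.0117],[-0.0299,0.4184,0.0069,0,0,-0.0117],[-0.0299,0.4184,0.0069,0,0,-0.0117]]
  ]
}}

```text
clock: 14.75
tcp_pos: [0.5386, 0.2228, 0.2147]
orientation: [-0.006, -0.11, 0.994, 0.002]
wrist_force: [0.4, 0.3, -0.3]
finger_gap: 0.0435
grip_force: 41.3
```

Call:
{"method": "carry_out", "body": {
  "increments": [
    [[0,0,0,0,0,0],[0,0,0,0,0,0]]
  ]
}}

```text
clock: 15.0
tcp_pos: [0.5403, 0.2197, 0.2165]
orientation: [-0.004, -0.107, 0.994, 0.002]
wrist_force: [-0.4, -0.2, -0.5]
finger_gap: 0.0433
grip_force: 41.3
```

```bash
python3 h.py .5426 .2197 .175 1.788
```

```text
t15.00 [0.5403 0.2197 0.2165] yaw_y 1.786 tilt [-0.009  0.003 -1.   ] F [-0.4 -0.2 -0.5] M [-0.02  0.02  0.01] gap 0.0433 grip 41.3 q [0.25 0.35 0.01 1.24 0.   0.03]
[-0.0051, -0.0013, 0.083, 0.0008, -0.0013, -0.0003]
```

Call:
{"method": "carry_out", "body": {
  "increments": [
    [[-0.005,-0.0013,0.04,0.0008,-0.0013,0],[-0.005,-0.0013,0.083,0.0008,-0.0013,0],[-0.005,-0.0013,0.083,0.0008,-0.0013,0],[-0.005,-0.0013,0.083,0.0008,-0.0013,0],[-0.005,-0.0013,0.083,0.0008,-0.0013,0]]
  ]
}}

```text
clock: 15.62
tcp_pos: [0.5434, 0.2209, 0.1769]
orientation: [0.002, -0.108, 0.994, 0.0]
wrist_force: [0.6, 0.3, -1.4]
finger_gap: 0.043
grip_force: 41.3
```

```bash
python3 - <<'E'
from h import *
st(); plan(.5426,.2197,.16,1.788)
c=env.read_camera("scene"); p=pose()[0]; u,v=px(c,p-[0,0,.02]).astype(int)
cv2.imwrite("pics/s3.png",cv2.resize(c["frame"][v-45:v+45,u-60:u+60],None,fx=6,fy=6,interpolation=cv2.INTER_CUBIC))
E
```

```text
t15.62 [0.5434 0.2209 0.1769] yaw_y 1.787 tilt [ 0.003  0.001 -1.   ] F [ 0.6  0.3 -1.4] M [ 0.01 -0.01 -0.02] gap 0.0430 grip 41.3 q [ 0.25  0.36 -0.06  1.14 -0.    0.03]
[0.0022, -0.0019, 0.0337, 0.0, 0.0005, -0.0001]
```

View pics/s3.png

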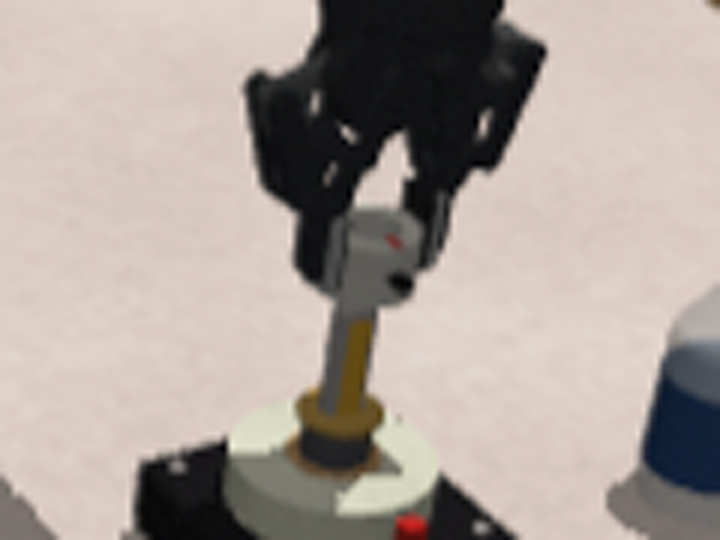

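Picture: the collar (375,255) is directly over the spindle, with the screw (400,283) on the stripe side. I'll lower it gently.

Call:
{"method": "carry_out", "body": {
  "increments": [
    [[0.0016,-0.0012,0.01,0,0.0005,0],[0.0016,-0.0012,0.02,0,0.0005,0],[0.0016,-0.0012,0.028,0,0.0005,0],[0.0016,-0.0012,0.036,0,0.0005,0],[0.0016,-0.0012,0.036,0,0.0005,0]]
  ]
}}

```text
clock: 16.3
tcp_pos: [0.5417, 0.2202, 0.1572]
orientation: [-0.001, -0.108, 0.994, -0.0]
wrist_force: [-0.6, 0.2, -0.9]
finger_gap: 0.0432
grip_force: 41.3
```

```bash
python3 h.py .5426 .2197 .148 1.788
```

```text
t16.30 [0.5417 0.2202 0.1572] yaw_y 1.788 tilt [-0.003 -0.001 -1.   ] F [-0.6  0.2 -0.9] M [-0.02 -0.01 -0.01] gap 0.0432 grip 41.3 q [ 0.25  0.38 -0.1   1.1   0.    0.03]
[-0.0016, -0.0013, 0.0184, -0.0, -0.0004, -0.0001]
```

Call:
{"method": "carry_out", "body": {
  "increments": [
    [[-0.0012,-0.001,0.01,0,-0.0003,0],[-0.0012,-0.001,0.02,0,-0.0003,0],[-0.0012,-0.001,0.03,0,-0.0003,0],[-0.0012,-0.001,0.04,0,-0.0003,0],[-0.0012,-0.001,0.04,0,-0.0003,0]]
  ]
}}

```text
clock: 16.92
tcp_pos: [0.5423, 0.2198, 0.1371]
orientation: [-0.001, -0.108, 0.994, -0.0]
wrist_force: [-0.9, 0.0, -0.7]
finger_gap: 0.043
grip_force: 41.3
```

```bash
python3 h.py .5426 .2197 .115 1.788
```

```text
t16.93 [0.5423 0.2198 0.1371] yaw_y 1.788 tilt [-0.001 -0.    -1.   ] F [-0.9  0.  -0.7] M [-0.01  0.01  0.08] gap 0.0430 grip 41.3 q [ 0.25  0.39 -0.13  1.05  0.    0.03]
[-0.0006, -0.0003, 0.0442, -0.0, -0.0002, -0.0001]
```

The screw is past the tip with no force. I'll continue onto the plate and down 10 mm, to TCP z of about 0.103.

Call:
{"method": "carry_out", "body": {
  "increments": [
    [[0,0,0.012,0,0,0],[0,0,0.024,0,0,0],[0,0,0.036,0,0,0],[0,0,0.046,0,0,0],[0,0,0.046,0,0,0]]
  ]
}}

```text
clock: 17.55
tcp_pos: [0.5423, 0.2198, 0.1141]
orientation: [-0.001, -0.108, 0.994, -0.0]
wrist_force: [0.6, 0.3, -0.9]
finger_gap: 0.0431
grip_force: 41.3
```

Call:
{"method": "carry_out", "body": {
  "increments": [
    [[0,0,0.006,0,0,0],[0,0,0.012,0,0,0],[0,0,0.018,0,0,0],[0,0,0.024,0,0,0],[0,0,0.024,0,0,0]]
  ]
}}

```text
clock: 18.18
tcp_pos: [0.543, 0.22, 0.1031]
orientation: [0.0, -0.108, 0.994, 0.0]
wrist_force: [-1.7, -0.2, 6.1]
finger_gap: 0.0431
grip_force: 41.9
```

```bash
python3 h.py .5426 .2197 .102 1.788
```

```text
t18.18 [0.543  0.22   0.1031] yaw_y 1.788 tilt [ 0.001  0.    -1.   ] F [-1.7 -0.2  6.1] M [-0.15  0.29 -0.05] gap 0.0431 grip 41.9 q [ 0.25  0.42 -0.18  0.98 -0.    0.03]
[0.0009, -0.0004, 0.0022, -0.0, 0.0002, -0.0001]
```

The upward force is about 7 N net, which matches the spring pressed about 9.7 mm. I'll let it settle and check once.

Call:
{"method": "carry_out", "body": {
  "increments": [
    [[0,0,0,0,0,0],[0,0,0,0,0,0],[0,0,0,0,0,0],[0,0,0,0,0,0]]
  ]
}}

```text
clock: 18.68
tcp_pos: [0.543, 0.22, 0.1034]
orientation: [0.001, -0.108, 0.994, 0.0]
wrist_force: [-1.5, -0.1, 5.8]
finger_gap: 0.0428
grip_force: 41.9
```

```bash
python3 - <<'E'
from h import *
st()
c=env.read_camera("scene"); p=pose()[0]; u,v=px(c,p-[0,0,.02]).astype(int)
cv2.imwrite("pics/s4.png",cv2.resize(c["frame"][v-45:v+45,u-60:u+60],None,fx=6,fy=6,interpolation=cv2.INTER_CUBIC))
E
```

```text
t18.68 [0.543  0.22   0.1034] yaw_y 1.788 tilt [ 0.001  0.    -1.   ] F [-1.5 -0.1  5.8] M [-0.16  0.26 -0.01] gap 0.0428 grip 41.9 q [ 0.25  0.42 -0.18  0.98 -0.    0.03]
```

View pics/s4.png

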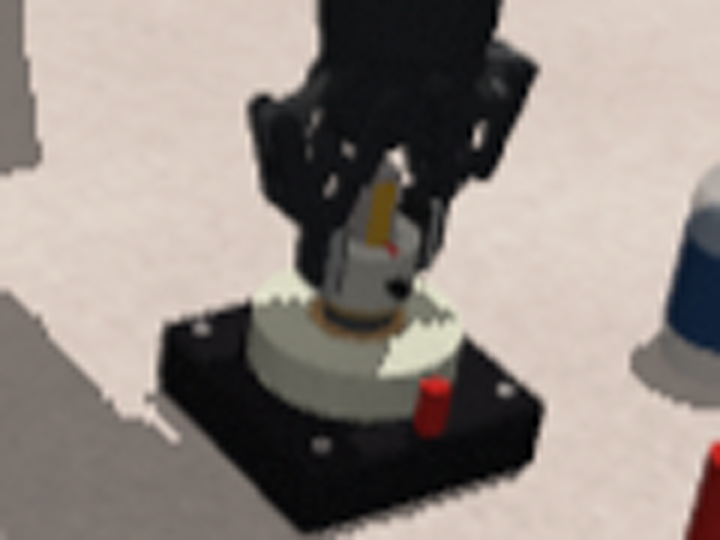

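Picture: the collar is on the spindle at (370,270), with its screw (400,288) and the stripe (380,210) towards the pointer (433,405), and the plate pressed down. I'm handing in.

```bash
python3 -c "
from workcell import env
print(env.hand_in())"
```

```text
the job is handed in; nothing more can be done
None
```

I handed the job in at about 19 s of the 67 s: the spindle's flat was turned to the red pointer, and the gripped collar is held down over it with its screw on the flat, the spring plate pressed about 10 mm going by height and force. `hand_in` gave no verdict.

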